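Plug the brush rest into the mixing scale by feel

TASK

Lift the blue brush rest out of the white drying rack and plug it into the mixing scale: its steel spigot goes into a socket hidden under the scale's black bristle seal, so slide the tip lightly over the plate under the bristles until it drops in, then push it down until its collar sits flat on that plate, upright, and let go. Never press on the scale with more than 20 N, and leave the bowl, the bottle and the carton where they stand.

Things in the scene. Friction and masses are not known exactly. Their poses are not given: they have to be found in the camera images.
- rest: Loose blue plastic brush rest, 60 to 130 g, upright in the rack's middle hole at the start. Origin: centre of the underside of its round collar (diameter 30, 5 mm thick); z up. Above the collar a square block 24 x 24 mm (flat sides facing its x and y) from 5 to 52 mm above the origin, then two fork prongs up to 70 mm, flush with the sides facing y.
- rest_grip (a point): Where to grip the brush rest: on the axis of its 24 x 24 mm block, 38 mm above the underside of its collar; axes as the brush rest's.
- spigot_tip (a point): Centre of the lower end of the brush rest's spigot, 20 mm below the underside of its collar: a round steel pin of diameter 12, its tip tapering to diameter 9 over the last 3 mm.
- rack: White plastic drying rack, a fixed block 110 (its x) x 60 (its y) x 34 mm high with three round holes of diameter 15 in a row along x, 36 mm apart. Origin: centre of its underside, under the middle hole. The brush rest's collar rests on its top, spigot loose in the hole.
- scale: Steel mixing scale, fixed, 160 (its x) x 170 (its y) x 45 mm high, black display at its -x end. Origin: centre of its underside, z up. In its top a square window 74 x 74 mm is filled by black bristles, which give no resistance. Under them, 41 mm above the origin, lies a smooth sprung plate with the socket. Home: the collar lies flat on the plate, 4 mm below the scale's top.
- seal_center (a point): Window centre, at the scale's top, 4 mm above the plate. Socket in the plate: chamfered blind hole, diameter 13.5, 23 mm deep, each time elsewhere: up to 7.5 mm off centre along the scale's x and likewise y. The plate sinks from about 2 N on, 1 mm per further 1 N, at most 8 mm, then is rigid; let go, it springs back up with the rest. It holds still sideways up to about 15 N.
- bowl: Bystander: round black mixing bowl, loose, diameter 100, 55 mm high. Origin: centre of its underside.
- developer: Bystander: white bottle with a red label, loose, diameter 64, 150 mm high, upright. Origin: centre of its underside.
- carton: Bystander: small black carton lying flat, loose, 34 (its x) x 110 (its y) x 30 mm high. Origin: centre of its underside.
Things that resemble listed ones, but are neither listed nor needed, are in the scene too. Of the things shaped like the scale, the steel one is meant.

How it is judged:
By the outcome, as a careful person would: the job done as asked, in the order asked, and still so for the second after the job is handed in, with the robot touching nothing.
It also fails if it takes over 72 s, if anything falls off the work surface, if the arm or the gripper's body presses on something with over 40 N, if the wrist force passes 120 N, or if a joint passes its speed limit or range.

ROBOT

A 6-joint arm with a two-finger parallel gripper is mounted at the origin on the work surface. World frame = base frame: x ahead of the robot, y to its left, z up, the work surface at z = 0. Lengths are in mm, angles in rad, forces in N, time in s.
With the tool pointing down it reaches from about 300 to 775 mm from the base axis. Payload 14.6 kg.
Tool frame: the origin (TCP) lies on the front face of the gripper's body, between the roots of the fingers; the fingertips stand 97 mm ahead of it and the grasp point (between the pads) lies 78 mm ahead of it; z points along the fingers, y is the line along which they close (so a half turn about z gives the same grasp; the last joint's range is limited). The gripper opens to 94 mm and grips with 3 to 60 N. Pads are 16 mm wide; open, the fingers measure 119 mm over their backs; the gripper's body (75 mm by 177 mm) begins 78 mm behind the grasp point.
Start: joints at [1.263, 0.3, 1.521, -0, 1.321, -0.067], TCP at [131.162, 534.122, 302.646] pointing down, gripper open.
Joint ranges: [-3.03, 3.03], [-0.79, 2.21], [0.23, 2.52], [-1.04, 4.18], [0, 3.07], [-2.55, 2.55]. Speed limits (rad/s): [2.22, 2.22, 2.57, 3.14, 3.14, 3.14].

INTERFACE

Orientations are given as [roll, pitch, yaw] about the fixed x, y, z axes, in that order (R = Rz(yaw) Ry(pitch) Rx(roll)).
In Python, from cell import * gives the robot as it stands.
- The arm moves only by the tool carry_out, never from a script. Its arguments are lists of equal length, an entry for each row: "slide": the shift along the world's x, y, z scaled (see below), a list of three; "dr": the turn, a rotation vector about the world's x, y, z scaled (see below), a list of three; "gripper": the opening in per cent of the stroke, from 0 (shut) to 100 (fully open). A call has 1 to 10 rows; each row is the pose to reach, as a shift and turn from the pose commanded when the call began, turning the shorter way round; what a row does not reach only later rows make up. The controller multiplies each number of a shift by 0.25 m and each number of a turn by 360 degrees. A row lasts 1/12 s, in which the tool goes at most 41.7 mm and 7.16 degrees, less where a joint would pass 70% of its speed; a pose out of reach is approached as far as the arm can. A call with a number of a shift or a turn outside -1 to 1 is refused whole. A call with a gripper value outside its range is refused whole. The fingers move at their own pace and stop on an object; "newtons" is the grip in N (left out, the last holds). Time passes only in rows, so rows that repeat a pose let the fingers close. It gives the time, the measured TCP pose, the force, the opening and the grip force at its end, in the units of the state.
- read_state(): the state, without advancing time (a new reading comes with each control period).
- camera(name): name is "scene" or "top"; returns the picture (400x640x3 uint8, red, green, blue); there is no depth.
- camera_model(name): a dict with "vfov" (degrees; the focal length in pixels is half the picture's height over the tangent of half this angle, whatever the lens; pixels are square), "cx", "cy" (the principal point, pixels), "R" (3x3) and "t" (3): a world point X has camera coordinates R X + t. Camera axes: x right, y down, z forward; pixel columns grow to the right and rows downward; lengths in mm; the calibration is good to about 2 mm. A picture is of the moment at which its call begins. camera_model takes no time and is no camera call.
- sign_off(): hands the job in; it is judged then, once.
The state is a dict: "clock": time; "joints": joint angles; "qd": joint speeds; "effort": joint torques, N m; "eef_pos": TCP position; "eef_rot": TCP orientation; "wrist_force": force on the tool from outside, world axes, zero at the start; "moment": the same for the moment, N m; "finger_gap": finger opening in mm; "finger_force": force on a finger pad.
Only numpy, scipy, OpenCV 4.12 (cv2) and the standard library are available. Lean on these libraries where they do the work, as an engineer would, in place of code of your own. Each camera call takes 0.05 s, during which the arm holds its last target. There are 200 camera calls.

## Working session

There is one attempt and no reset: what is moved stays moved. The work goes in short steps, Python scripts to look and compute and a tool call to move; the robot and the scene stay as the last step left them, time stands still between calls to the robot, and variables do not carry over. Pictures are saved under pics/ and viewed, at most 10 in all, crops included, and the job is handed in when it is done.

Besides the shell and the picture viewer there is one more tool, called after ">>>" as name(argument=value, ...) on one line, values as JSON. carry_out: Moves the arm, as the interface text tells. Its arguments: {"type":"object","properties":{"slide":{"type":"array","items":{"type":"array","items":{"type":"number","minimum":-1,"maximum":1}}},"dr":{"type":"array","items":{"type":"array","items":{"type":"number","minimum":-1,"maximum":1}}},"gripper":{"type":"array","items":{"type":"number"}},"newtons":{"type":"number"}},"required":["slide","dr","gripper"]}

```bash
mkdir -p pics
python3 - <<'E'
from cell import *
import cv2,json
for n in("scene","top"):
    cv2.imwrite(f"pics/{n}0.png",camera(n)[:,:,::-1]); m=camera_model(n); print(n,m)
print(read_state())
E
```

```text
scene {'vfov': 47.93767808564856, 'cx': 326.70681714871364, 'cy': 201.44954410453423, 'R': array([[ 0.38304371,  0.92360611, -0.01514156],
       [ 0.67640252, -0.29160987, -0.67634556],
       [-0.62909232,  0.24882812, -0.73642883]]), 't': array([-151.62213712, -294.30074795, 1515.93175587])}
top {'vfov': 42.81101569409869, 'cx': 320.7203299515385, 'cy': 195.31021900597494, 'R': array([[ 0.01978112, -0.99979935, -0.00315648],
       [-0.99766895, -0.01953254, -0.06538465],
       [ 0.06530988,  0.0044425 , -0.99785514]]), 't': array([ -22.30358804,  472.77658388, 1332.99026908])}
{'clock': 0.1, 'joints': array([ 1.26337147e+00,  3.00419301e-01,  1.52154126e+00,  2.60193286e-05,
        1.32070598e+00, -6.65910406e-02]), 'qd': array([-0.00162601,  0.00110752, -0.0033215 , -0.00032969, -0.00075756,
       -0.00060675]), 'effort': array([ 3.59284648e-03, -5.32638824e+01, -3.53291416e+01,  7.10881362e-02,
        2.33881292e-02, -4.07722027e-06]), 'eef_pos': array([131.13236494, 533.99184463, 302.13153406]), 'eef_rot': array([-3.14052282e+00, -9.66056300e-05,  2.90075233e+00]), 'wrist_force': array([0.25602981, 0.44576157, 0.0439966 ]), 'moment': array([-0.04805118, -0.0049994 , -0.01243616]), 'finger_force': 0.0, 'finger_gap': 94.15898405534949}
```

View pics/scene0.png

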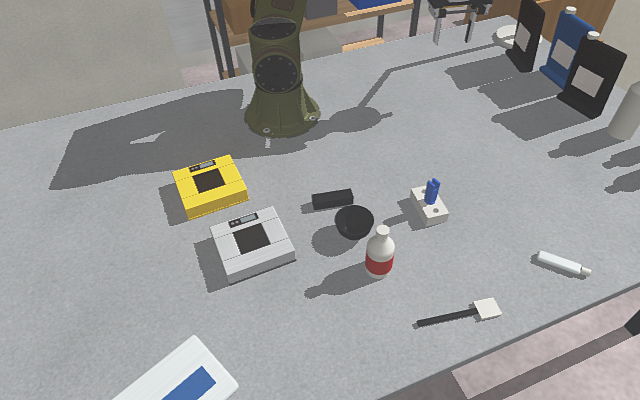

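View pics/top0.png

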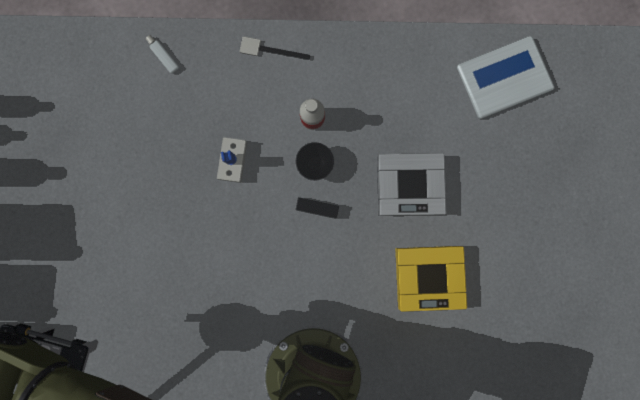

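The scene view shows the grey (steel) scale at (252,243), a yellow look-alike at (210,185), the white rack with the blue rest at (430,200), the carton at (332,199), the bowl at (354,222) and the bottle at (379,252). In the top view these are: steel scale (412,185), yellow (432,279), rest (229,158), bowl (315,161), bottle (312,113), carton (318,207).

Possible mix-ups:
- **Scale:** steel (412,185), yellow (432,279) or the white box with a blue panel (505,77). I choose the steel one.
- **Rest:** the only blue part in a rack is at (229,158). The blue container on the right of the scene view is not it.

Next, a close crop to check.

Run:
```python
import cv2,numpy as np
t=cv2.imread("pics/top0.png");s=cv2.imread("pics/scene0.png")
f=lambda im,x,y,w,h:cv2.resize(im[y:y+h,x:x+w],(400,300),interpolation=cv2.INTER_CUBIC)
cv2.imwrite("pics/c1.png",np.vstack([np.hstack([f(t,195,128,80,60),f(t,362,144,100,75)]),np.hstack([f(s,390,168,80,60),f(s,200,200,100,75)])]))
```

```text
(no output)
```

View pics/c1.png

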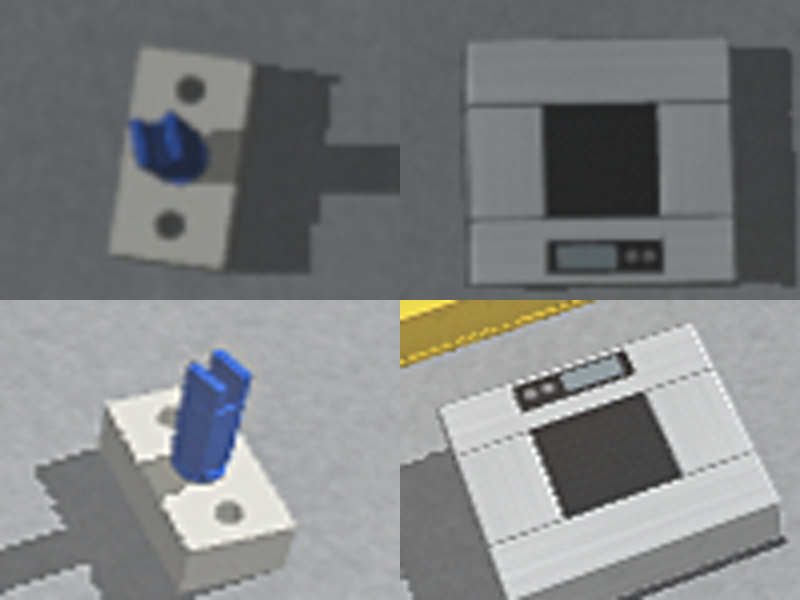

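```bash
cat > h.py <<'E'
from cell import *
import numpy as np, cv2
def ray(n,u,v):
    m=camera_model(n); f=200/np.tan(np.radians(m["vfov"])/2)
    R=np.array(m["R"]);t=np.array(m["t"])
    return -R.T@t, R.T@np.array([(u-m["cx"])/f,(v-m["cy"])/f,1])
def atz(n,u,v,z):
    c,d=ray(n,u,v); return c+d*(z-c[2])/d[2]
def proj(n,X):
    m=camera_model(n); f=200/np.tan(np.radians(m["vfov"])/2)
    p=np.array(m["R"])@X+m["t"]; return p[:2]/p[2]*f+[m["cx"],m["cy"]]
E
python3 - <<'E'
from h import *
np.set_printoptions(precision=1,suppress=True)
P=lambda n,L,z:print(n,z,*[atz(n,u-.4,v-.4,z)[:2] for u,v in L])
P("top",[(233,146),(229,173)],34); P("scene",[(424,191.6),(436,210.4)],34)
P("top",[(397.75,170),(426.5,169.75),(427,198),(398,198.25)],45)
P("scene",[(232.5,232.5),(261.25,223),(270.5,243.75),(241.75,254.5)],45)
# prong tops z=104, crop coords
P("scene",[(390+a/5,168+(b-300)/5) for a,b in [(190,364),(224,386),(215,351),(250,374)]],104)
P("top",[(195+a/5,128+b/5) for a,b in [(131,122),(141,168),(165,114),(180,155)]],104)
E
```

```text
top 34 [598.1 220.8] [526.7 229. ]
scene 34 [527.2 229.8] [598.2 223.3]
top 45 [ 541.9 -210.4] [ 544.  -284.9] [ 470.6 -286.6] [ 468.5 -211.8]
scene 45 [ 470.  -284.2] [ 468.7 -209.5] [ 540.7 -208. ] [ 544.3 -280.7]
scene 104 [552.5 214.8] [572.9 222.3] [549.4 231.4] [570.7 238.9]
top 104 [570.3 236.9] [547.4 231.2] [574.6 220.2] [554.2 212.1]
```

The crop confirms the blue rest in the middle hole of the white rack, with holes at top-view pixels (233,146) and (229,173). It also confirms the steel scale, window corners (398,170) to (427,198). Both cameras agree:
- **Rest:** about (562.5, 225.7), yaw about 0.33.
- **Window centre:** about (506.2, -247).

Now I approach.

>>> carry_out(slide=[[0.864,-0.616,0],[0.864,-0.616,0],[0.864,-0.616,0],[0.864,-0.616,0],[0.864,-0.616,0],[0.864,-0.616,0],[0.864,-0.616,0],[0.864,-0.616,0],[0.864,-0.616,0]], dr=[[0,0,-0.159],[0,0,-0.159],[0,0,-0.159],[0,0,-0.159],[0,0,-0.159],[0,0,-0.159],[0,0,-0.159],[0,0,-0.159],[0,0,-0.159]], gripper=[100,100,100,100,100,100,100,100,100], newtons=30)

```text
clock: 0.85
eef_pos: [347.9, 379.3, 302.3]
eef_rot: [-3.141, 0.0, 1.893]
wrist_force: [-1.0, 0.5, -0.5]
finger_gap: 93.8
finger_force: 0.0
```

>>> carry_out(slide=[[0.862,-0.617,-0.2],[0.862,-0.617,-0.2],[0.862,-0.617,-0.2],[0.862,-0.617,-0.2],[0.862,-0.617,-0.2],[0.862,-0.617,-0.2],[0.862,-0.617,-0.2],[0.862,-0.617,-0.2],[0.862,-0.617,-0.2]], dr=[[0,0,0],[0,0,0],[0,0,0],[0,0,0],[0,0,0],[0,0,0],[0,0,0],[0,0,0],[0,0,0]], gripper=[100,100,100,100,100,100,100,100,100])

```text
clock: 1.6
eef_pos: [562.6, 225.8, 251.8]
eef_rot: [-3.14, -0.0, 1.905]
wrist_force: [-0.1, 0.6, -0.2]
finger_gap: 93.8
finger_force: 0.0
```

>>> carry_out(slide=[[0,0,-0.1],[0,0,-0.2],[0,0,-0.3],[0,0,-0.408],[0,0,-0.408],[0,0,-0.408],[0,0,-0.408]], dr=[[0,0,0],[0,0,0],[0,0,0],[0,0,0],[0,0,0],[0,0,0],[0,0,0]], gripper=[100,100,100,100,100,50,50])

```text
clock: 2.18
eef_pos: [562.7, 226.9, 152.6]
eef_rot: [3.14, -0.0, 1.904]
wrist_force: [0.7, 0.2, 0.4]
finger_gap: 84.2
finger_force: 0.0
```

Run:
```python
from h import *
t=camera("top")[:,:,::-1];s=camera("scene")[:,:,::-1]
f=lambda im,x,y,w,h:cv2.resize(im[y:y+h,x:x+w],(400,300),interpolation=cv2.INTER_CUBIC)
cv2.imwrite("pics/c2.png",np.hstack([f(t,185,120,100,75),f(s,380,140,100,75)]))
```

```text
(no output)
```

View pics/c2.png

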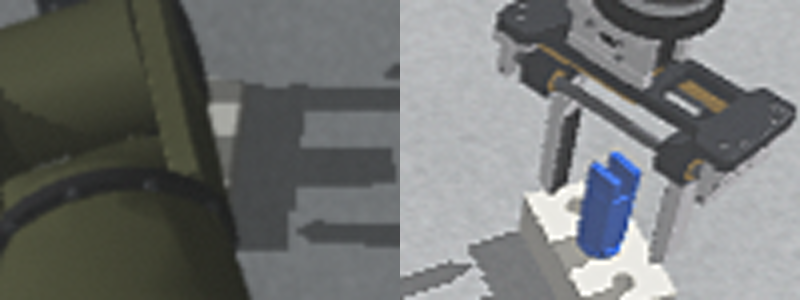

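The rest stands between the open fingers, which are parallel to its block faces (right crop, rest at about (608,205)). I close and check the force.

>>> carry_out(slide=[[0,0,0],[0,0,0],[0,0,0],[0,0,0],[0,0,0],[0,0,0],[0,0,0],[0,0,0],[0,0,0],[0,0,0]], dr=[[0,0,0],[0,0,0],[0,0,0],[0,0,0],[0,0,0],[0,0,0],[0,0,0],[0,0,0],[0,0,0],[0,0,0]], gripper=[0,0,0,0,0,0,0,0,0,0])

```text
clock: 3.12
eef_pos: [562.6, 225.8, 150.6]
eef_rot: [-3.141, 0.0, 1.902]
wrist_force: [-0.2, -1.0, 0.3]
finger_gap: 24.5
finger_force: 29.1
```

>>> carry_out(slide=[[0,0,0.04],[0,0,0.1],[0,0,0.2],[0,0,0.32],[0,0,0.44],[0,0,0.44],[0,0,0.44],[0,0,0.44]], dr=[[0,0,0],[0,0,0],[0,0,0],[0,0,0],[0,0,0],[0,0,0],[0,0,0],[0,0,0]], gripper=[0,0,0,0,0,0,0,0])

```text
clock: 3.78
eef_pos: [562.4, 225.8, 260.3]
eef_rot: [-3.141, -0.0, 1.902]
wrist_force: [0.4, -0.1, -1.2]
finger_gap: 24.2
finger_force: 29.1
```

>>> carry_out(slide=[[-0.01,-0.1,0],[-0.03,-0.2,0],[-0.05,-0.34,0],[-0.07,-0.48,0],[-0.08,-0.62,0],[-0.1,-0.76,0],[-0.11,-0.88,0],[-0.112,-0.946,0],[-0.112,-0.946,0]], dr=[[0,0,0],[0,0,0],[0,0,0],[0,0,0],[0,0,0],[0,0,0],[0,0,0],[0,0,0],[0,0,0]], gripper=[0,0,0,0,0,0,0,0,0])

```text
clock: 4.53
eef_pos: [534.1, -13.4, 259.5]
eef_rot: [-3.139, -0.001, 1.899]
wrist_force: [0.1, 0.1, -1.0]
finger_gap: 24.4
finger_force: 29.1
```

>>> carry_out(slide=[[-0.01,-0.1,0],[-0.03,-0.2,0],[-0.05,-0.34,0],[-0.07,-0.48,0],[-0.08,-0.62,0],[-0.1,-0.76,0],[-0.11,-0.88,0],[-0.113,-0.945,0],[-0.113,-0.945,0],[-0.113,-0.945,0]], dr=[[0,0,0],[0,0,0],[0,0,0],[0,0,0],[0,0,0],[0,0,0],[0,0,0],[0,0,0],[0,0,0],[0,0,0]], gripper=[0,0,0,0,0,0,0,0,0,0])

```text
clock: 5.37
eef_pos: [506.4, -246.5, 259.6]
eef_rot: [-3.141, -0.002, 1.901]
wrist_force: [0.3, -0.0, -1.2]
finger_gap: 24.7
finger_force: 29.1
```

Run:
```python
from h import *
s=camera("scene")[:,:,::-1];t=camera("top")[:,:,::-1]
f=lambda im,x,y,w,h:cv2.resize(im[y:y+h,x:x+w],(400,300),interpolation=cv2.INTER_CUBIC)
st=read_state();p=st["eef_pos"];print(st)
for d in(78,116,136): print(d,proj("scene",p-[0,0,d]))
cv2.imwrite("pics/c3.png",np.hstack([f(t,350,130,140,105),f(s,180,130,160,120)]))
```

```text
{'clock': 5.4667, 'joints': array([-5.16500200e-01,  3.66373575e-01,  1.53457199e+00,  2.18425220e-04,
        1.24188964e+00, -8.48508121e-01]), 'qd': array([ 0.00632114, -0.00583426, -0.00141268,  0.00093538,  0.00115244,
       -0.00416183]), 'effort': array([-1.05663802e+00, -5.57121134e+01, -3.45258486e+01,  8.97734833e-03,
        5.99336671e-02, -1.22365080e-03]), 'eef_pos': array([ 506.62416524, -245.59218095,  260.04849219]), 'eef_rot': array([-3.14092623e+00, -1.06888707e-03,  1.90273321e+00]), 'wrist_force': array([ 0.11970792,  0.73410441, -0.34482132]), 'moment': array([-0.08152116,  0.05398561,  0.00099985]), 'finger_force': 29.05898228287697, 'finger_gap': 24.761435313660705}
78 [242.68612008 200.04457293]
116 [245.22013535 211.30775034]
136 [246.49930208 216.9933837 ]
```

View pics/c3.png

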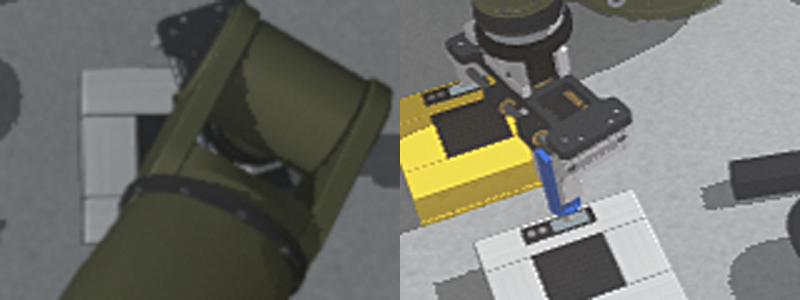

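The tip hangs over the window, at crop (566,218), which is scene (246,217) and matches the projection, so the rest is upright in the grip. I go down over one corner of the search area and then touch lightly.

>>> carry_out(slide=[[-0.0288,-0.03,-0.08],[-0.0288,-0.03,-0.16],[-0.0288,-0.03,-0.24],[-0.0288,-0.03,-0.314],[-0.0288,-0.03,-0.314],[-0.0288,-0.03,-0.314],[-0.0288,-0.03,-0.314],[-0.0288,-0.03,-0.314]], dr=[[0,0,0],[0,0,0],[0,0,0],[0,0,0],[0,0,0],[0,0,0],[0,0,0],[0,0,0]], gripper=[0,0,0,0,0,0,0,0], newtons=45)

```text
clock: 6.13
eef_pos: [499.7, -254.2, 183.5]
eef_rot: [3.14, 0.001, 1.902]
wrist_force: [0.2, 0.3, -0.4]
finger_gap: 24.0
finger_force: 45.0
```

>>> carry_out(slide=[[0,0,-0.004],[0,0,-0.008],[0,0,-0.012],[0,0,-0.016],[0,0,-0.02],[0,0,-0.024],[0,0,-0.024],[0,0,-0.024]], dr=[[0,0,0],[0,0,0],[0,0,0],[0,0,0],[0,0,0],[0,0,0],[0,0,0],[0,0,0]], gripper=[0,0,0,0,0,0,0,0])

```text
clock: 6.8
eef_pos: [499.2, -254.5, 176.3]
eef_rot: [3.141, 0.0, 1.902]
wrist_force: [-1.7, 0.1, 2.5]
finger_gap: 24.1
finger_force: 45.0
```

Contact at about 3 N. I start sliding along +y.

>>> carry_out(slide=[[0,0.002,0],[0,0.004,0],[0,0.006,0],[0,0.008,0],[0,0.01,0],[0,0.012,0],[0,0.014,0],[0,0.016,0],[0,0.016,0]], dr=[[0,0,0],[0,0,0],[0,0,0],[0,0,0],[0,0,0],[0,0,0],[0,0,0],[0,0,0],[0,0,0]], gripper=[0,0,0,0,0,0,0,0,0])

```text
clock: 7.55
eef_pos: [499.2, -250.3, 176.2]
eef_rot: [3.142, -0.0, 1.902]
wrist_force: [0.1, -1.8, 2.6]
finger_gap: 23.8
finger_force: 45.0
```

>>> carry_out(slide=[[0,0.002,0],[0,0.004,0],[0,0.006,0],[0,0.008,0],[0,0.01,0],[0,0.012,0],[0,0.014,0],[0,0.016,0],[0,0.018,0],[0,0.02,0]], dr=[[0,0,0],[0,0,0],[0,0,0],[0,0,0],[0,0,0],[0,0,0],[0,0,0],[0,0,0],[0,0,0],[0,0,0]], gripper=[0,0,0,0,0,0,0,0,0,0])

```text
clock: 8.38
eef_pos: [499.2, -245.3, 176.1]
eef_rot: [-3.142, -0.0, 1.902]
wrist_force: [0.5, -1.8, 3.3]
finger_gap: 24.1
finger_force: 45.0
```

>>> carry_out(slide=[[0,0.002,0],[0,0.004,0],[0,0.006,0],[0,0.008,0],[0,0.01,0],[0,0.012,0],[0,0.014,0],[0,0.016,0],[0,0.018,0],[0,0.02,0]], dr=[[0,0,0],[0,0,0],[0,0,0],[0,0,0],[0,0,0],[0,0,0],[0,0,0],[0,0,0],[0,0,0],[0,0,0]], gripper=[0,0,0,0,0,0,0,0,0,0])

```text
clock: 9.22
eef_pos: [499.2, -240.3, 176.1]
eef_rot: [-3.142, -0.0, 1.902]
wrist_force: [-0.8, -1.3, 2.9]
finger_gap: 24.0
finger_force: 45.0
```

>>> carry_out(slide=[[0,0.002,0],[0,0.004,0],[0.002,0.005,0],[0.004,0.005,0],[0.006,0.005,0],[0.008,0.005,0],[0.01,0.005,0],[0.012,0.005,0],[0.0144,0.005,0],[0.0144,0.003,0]], dr=[[0,0,0],[0,0,0],[0,0,0],[0,0,0],[0,0,0],[0,0,0],[0,0,0],[0,0,0],[0,0,0],[0,0,0]], gripper=[0,0,0,0,0,0,0,0,0,0])

```text
clock: 10.05
eef_pos: [502.9, -239.5, 176.1]
eef_rot: [3.142, -0.0, 1.902]
wrist_force: [-1.5, 1.8, 2.3]
finger_gap: 23.9
finger_force: 45.0
```

>>> carry_out(slide=[[0,-0.002,0],[0,-0.004,0],[0,-0.006,0],[0,-0.008,0],[0,-0.01,0],[0,-0.012,0],[0,-0.014,0],[0,-0.016,0],[0,-0.018,0],[0,-0.02,0]], dr=[[0,0,0],[0,0,0],[0,0,0],[0,0,0],[0,0,0],[0,0,0],[0,0,0],[0,0,0],[0,0,0],[0,0,0]], gripper=[0,0,0,0,0,0,0,0,0,0])

```text
clock: 10.88
eef_pos: [502.8, -244.7, 176.1]
eef_rot: [3.142, -0.0, 1.902]
wrist_force: [-0.4, 2.3, 2.4]
finger_gap: 24.3
finger_force: 45.0
```

>>> carry_out(slide=[[0,-0.002,0],[0,-0.004,0],[0,-0.006,0],[0,-0.008,0],[0,-0.01,0],[0,-0.012,0],[0,-0.014,0],[0,-0.016,0],[0,-0.018,0],[0,-0.02,0]], dr=[[0,0,0],[0,0,0],[0,0,0],[0,0,0],[0,0,0],[0,0,0],[0,0,0],[0,0,0],[0,0,0],[0,0,0]], gripper=[0,0,0,0,0,0,0,0,0,0])

```text
clock: 11.72
eef_pos: [502.8, -249.7, 176.1]
eef_rot: [-3.142, -0.0, 1.902]
wrist_force: [-0.3, 2.1, 2.0]
finger_gap: 24.0
finger_force: 45.0
```

>>> carry_out(slide=[[0,-0.002,0],[0,-0.004,0],[0,-0.006,0],[0,-0.008,0],[0,-0.01,0],[0,-0.012,0],[0,-0.014,0],[0,-0.016,0],[0,-0.018,0],[0,-0.02,0]], dr=[[0,0,0],[0,0,0],[0,0,0],[0,0,0],[0,0,0],[0,0,0],[0,0,0],[0,0,0],[0,0,0],[0,0,0]], gripper=[0,0,0,0,0,0,0,0,0,0])

```text
clock: 12.55
eef_pos: [502.8, -254.7, 176.2]
eef_rot: [3.142, 0.0, 1.902]
wrist_force: [0.8, 2.0, 3.3]
finger_gap: 23.7
finger_force: 45.0
```

Next line: x +3.6 mm.

>>> carry_out(slide=[[0.002,0,0],[0.004,0,0],[0.006,0,0],[0.008,0,0],[0.01,0,0],[0.012,0,0],[0.0144,0,0],[0.0144,0.002,0],[0.0144,0.004,0],[0.0144,0.006,0]], dr=[[0,0,0],[0,0,0],[0,0,0],[0,0,0],[0,0,0],[0,0,0],[0,0,0],[0,0,0],[0,0,0],[0,0,0]], gripper=[0,0,0,0,0,0,0,0,0,0])

```text
clock: 13.38
eef_pos: [506.6, -253.3, 176.3]
eef_rot: [3.141, 0.001, 1.902]
wrist_force: [0.3, -1.3, 1.9]
finger_gap: 23.8
finger_force: 45.0
```

>>> carry_out(slide=[[0,0.002,0],[0,0.004,0],[0,0.006,0],[0,0.008,0],[0,0.01,0],[0,0.012,0],[0,0.014,0],[0,0.016,0],[0,0.018,0],[0,0.02,0]], dr=[[0,0,0],[0,0,0],[0,0,0],[0,0,0],[0,0,0],[0,0,0],[0,0,0],[0,0,0],[0,0,0],[0,0,0]], gripper=[0,0,0,0,0,0,0,0,0,0])

```text
clock: 14.22
eef_pos: [506.4, -248.1, 176.1]
eef_rot: [-3.142, -0.0, 1.902]
wrist_force: [0.1, -2.4, 3.1]
finger_gap: 24.2
finger_force: 45.0
```

>>> carry_out(slide=[[0,0.002,0],[0,0.004,0],[0,0.006,0],[0,0.008,0],[0,0.01,0],[0,0.012,0],[0,0.014,0],[0,0.016,0],[0,0.018,0],[0,0.02,0]], dr=[[0,0,0],[0,0,0],[0,0,0],[0,0,0],[0,0,0],[0,0,0],[0,0,0],[0,0,0],[0,0,0],[0,0,0]], gripper=[0,0,0,0,0,0,0,0,0,0])

```text
clock: 15.05
eef_pos: [506.4, -243.1, 176.1]
eef_rot: [-3.142, -0.0, 1.902]
wrist_force: [-0.0, -1.7, 2.9]
finger_gap: 24.0
finger_force: 45.0
```

>>> carry_out(slide=[[0,0.002,0],[0,0.004,0],[0,0.006,0],[0,0.008,0],[0,0.01,0],[0,0.012,0],[0,0.014,0],[0,0.016,0]], dr=[[0,0,0],[0,0,0],[0,0,0],[0,0,0],[0,0,0],[0,0,0],[0,0,0],[0,0,0]], gripper=[0,0,0,0,0,0,0,0])

```text
clock: 15.72
eef_pos: [506.4, -239.1, 176.1]
eef_rot: [-3.142, 0.0, 1.902]
wrist_force: [1.7, -1.4, -0.2]
finger_gap: 23.6
finger_force: 45.0
```

Fz fell to about 0, so the tip has probably caught the socket, with the wall pushing towards +x and -y. I probe down gently.

>>> carry_out(slide=[[0.002,0,0],[0.003,-0.001,0],[0.003,-0.001,-0.004],[0.003,-0.001,-0.008],[0.003,-0.001,-0.012],[0.003,-0.001,-0.012]], dr=[[0,0,0],[0,0,0],[0,0,0],[0,0,0],[0,0,0],[0,0,0]], gripper=[0,0,0,0,0,0])

```text
clock: 16.22
eef_pos: [507.3, -239.5, 173.0]
eef_rot: [3.141, 0.0, 1.902]
wrist_force: [1.8, -2.2, -1.0]
finger_gap: 24.1
finger_force: 45.0
```

It is in: no upward force 3 mm deeper. I follow the side forces and go down.

>>> carry_out(slide=[[0.002,-0.002,0],[0.002,-0.002,0],[0.002,-0.002,-0.006],[0.002,-0.002,-0.012],[0.002,-0.002,-0.018],[0.002,-0.002,-0.018]], dr=[[0,0,0],[0,0,0],[0,0,0],[0,0,0],[0,0,0],[0,0,0]], gripper=[0,0,0,0,0,0])

```text
clock: 16.72
eef_pos: [507.6, -239.8, 168.3]
eef_rot: [-3.141, -0.0, 1.902]
wrist_force: [2.8, -1.3, -1.4]
finger_gap: 23.7
finger_force: 45.0
```

>>> carry_out(slide=[[0.002,-0.001,0],[0.004,-0.002,0],[0.004,-0.002,0],[0.004,-0.002,-0.006],[0.004,-0.002,-0.012],[0.004,-0.002,-0.018],[0.004,-0.002,-0.018]], dr=[[0,0,0],[0,0,0],[0,0,0],[0,0,0],[0,0,0],[0,0,0],[0,0,0]], gripper=[0,0,0,0,0,0,0])

```text
clock: 17.3
eef_pos: [508.5, -240.3, 163.7]
eef_rot: [-3.141, -0.0, 1.902]
wrist_force: [0.4, 0.1, -1.0]
finger_gap: 24.2
finger_force: 45.0
```

Side forces are gone. I press the collar onto the plate.

>>> carry_out(slide=[[0,0,-0.006],[0,0,-0.012],[0,0,-0.018],[0,0,-0.022],[0,0,-0.026],[0,0,-0.03],[0,0,-0.032],[0,0,-0.032]], dr=[[0,0,0],[0,0,0],[0,0,0],[0,0,0],[0,0,0],[0,0,0],[0,0,0],[0,0,0]], gripper=[0,0,0,0,0,0,0,0])

```text
clock: 17.97
eef_pos: [508.7, -240.4, 156.3]
eef_rot: [3.141, 0.0, 1.902]
wrist_force: [-1.7, -0.5, 3.3]
finger_gap: 24.0
finger_force: 45.0
```

The collar seats with about 4 N on the plate. I ease off, open, and retreat upward.

>>> carry_out(slide=[[0,0,0.003],[0,0,0.0055],[0,0,0.0055],[0,0,0.0055],[0,0,0.0055],[0,0,0.0055],[0,0,0.0055],[0,0,0.0055],[0,0,0.0055],[0,0,0.0055]], dr=[[0,0,0],[0,0,0],[0,0,0],[0,0,0],[0,0,0],[0,0,0],[0,0,0],[0,0,0],[0,0,0],[0,0,0]], gripper=[0,0,0,0,35,50,70,90,90,90])

```text
clock: 18.8
eef_pos: [508.7, -240.4, 157.5]
eef_rot: [-3.142, -0.0, 1.902]
wrist_force: [0.3, 0.4, 0.2]
finger_gap: 60.3
finger_force: 0.0
```

>>> carry_out(slide=[[0,0,0.03],[0,0,0.1],[0,0,0.22],[0,0,0.36],[0,0,0.5],[0,0,0.6],[0,0,0.6],[0,0,0.6]], dr=[[0,0,0],[0,0,0],[0,0,0],[0,0,0],[0,0,0],[0,0,0],[0,0,0],[0,0,0]], gripper=[90,90,90,90,90,90,90,90])

```text
clock: 19.47
eef_pos: [508.7, -240.4, 309.1]
eef_rot: [3.14, 0.002, 1.902]
wrist_force: [0.6, 0.3, -0.9]
finger_gap: 84.5
finger_force: 0.0
```

Run:
```python
from h import *
full=camera("scene")[:,:,::-1]; f=lambda im,x,y,w,h:cv2.resize(im[y:y+h,x:x+w],(400,300),interpolation=cv2.INTER_CUBIC)
for z in(41,111): print(proj("scene",np.array([508.6,-240.4,z])))
cv2.imwrite("pics/c4.png",np.hstack([f(full,190,180,120,90),f(full,200,120,240,180)]))
```

```text
[253.70829145 238.90857004]
[249.68720116 220.54052889]
```

View pics/c4.png

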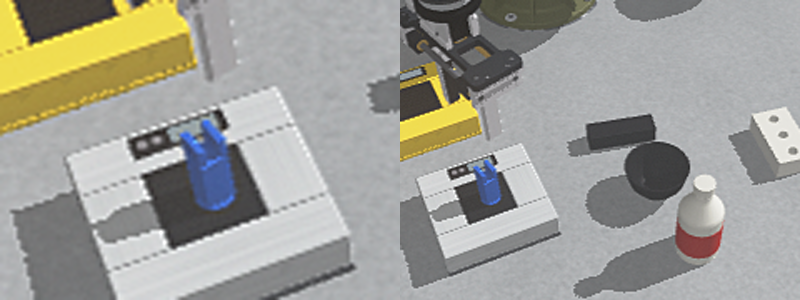

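The rest stands upright in the steel scale's window, base at scene (254,240) and prongs at (250,218), where the seated pose projects to. The bowl, bottle and carton have not moved, and the gripper is clear.

```bash
python3 -c "
from cell import *
print(sign_off())"
```

```text
the job is handed in; nothing more can be done
None
```

The blue brush rest is plugged into the steel scale's socket, collar on the plate and upright; I saw at most about 4 N on the scale, the bowl, bottle and carton stayed put, and the job was handed in at about 19.5 s.

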